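Set the polarizer and iris levers of a microscope light base

TASK

On the round light base, push the red lever round its arc until its pointer lines up with the red mark on the rim, and push the blue lever round until its pointer lines up with the blue mark. Only push the levers, gently, by their upright posts: do not shift or lift the base, its marks or the petri dish on it, and leave everything else where it stands. Finish with both pointers on their marks and the hand clear.

Things in the scene. Friction and masses are not known exactly. Their poses are not given: they have to be found in the camera images.
- light_base: Heavy (2.2 kg) grey round light base, 216 mm across, 30 mm high, loose on rubber feet. Origin on its axis at the table surface; both levers turn about z. x points to its back (cooling slots), away from the robot within 0.35 rad. A dark platform with a white window, 74 mm across, rises to 38.5 mm in its middle. Levers and marks are on the half nearer the robot, red left, blue right.
- red_lever_post (a point): Centre of the red lever's upright round post: 13 mm across, red from 52 to 78 mm above the table; this point 65 mm up, 75 mm from the base's axis. The lever's flat metal arm below tops out at 40.5 mm. It swings level, 0.6 rad to either side of +130 degrees from the base's x (counter-clockwise seen from above), to hard stops; dry friction, about 1.6 N at the post: stays where left.
- red_lever_pointer (a point): Tip of the red lever's pointer, a red finger 3 mm wide, on the same ray from the axis as the post, 92 mm from the axis, 38.5 mm above the table.
- red_mark_point (a point): Where the red pointer's tip shall be: just inside the red mark, on its ray, 92 mm from the axis, 38.5 mm above the table. The mark is a stiff red tab 5 mm wide clipped on the scale's rim, 93 to 113 mm from the axis, its top 36.5 mm above the table; it stands elsewhere on the scale each time.
- blue_lever_post (a point): Centre of the blue lever's upright round post: 13 mm across, blue from 52 to 78 mm above the table; this point 65 mm up, 75 mm from the base's axis. The lever's flat metal arm below tops out at 40.5 mm. It swings level, 0.6 rad to either side of -130 degrees from the base's x (counter-clockwise seen from above), to hard stops; dry friction, about 1.6 N at the post: stays where left.
- blue_lever_pointer (a point): Tip of the blue lever's pointer, a blue finger 3 mm wide, on the same ray from the axis as the post, 92 mm from the axis, 38.5 mm above the table.
- blue_mark_point (a point): Where the blue pointer's tip shall be: just inside the blue mark, on its ray, 92 mm from the axis, 38.5 mm above the table. The mark is a stiff blue tab 5 mm wide clipped on the scale's rim, 93 to 113 mm from the axis, its top 36.5 mm above the table; it stands elsewhere on the scale each time.
- dish: A covered clear petri dish, 62 mm across, 14 mm high, lying loose on the window in the middle of the base. Origin at the centre of its underside. A bystander.
- case: A 42 mm round, 53 mm tall screw case, grey with a black cap, loose on the table beside the base. Origin at the centre of its underside. A bystander.
- eyepiece: A black spare eyepiece, 32 mm round, 40 mm tall, loose on the table beside the base. Origin at the centre of its underside. A bystander.
- bench_timer: A white bench timer with three blue keys, 60x68x30 mm, loose on the table beside the base. Origin at the centre of its underside. A bystander.
- bulbs: A small blue, orange and white carton, 36x36x50 mm, loose on the table beside the base. Origin at the centre of its underside. A bystander.

How it is judged:
At the end, for the whole second after the job is handed in: The tip of each pointer is within 6 mm (about 3.7 degrees) of the point at the mark of its own colour and stays there; base, marks, dish and bystanders are where they were (within 12 mm for base and marks, 15 mm for the rest) (horizontal distance between red_lever_pointer and red_mark_point below 0.006 m and horizontal distance between blue_lever_pointer and blue_mark_point below 0.006 m and not (distance of any of red_mark_point, blue_mark_point from where it was at the start of the episode above 0.012 m) and not (distance of light_base from where it was at the start of the episode above 0.012 m or height (world z) of light_base above 0.006 m or angle between light_base's own z axis and vertical above 0.05 rad) and not (distance of dish from where it was at the start of the episode above 0.015 m) and not (distance of any of case, eyepiece, bench_timer, bulbs from where it was at the start of the episode above 0.015 m)); the robot touches nothing.
It fails at once if a mark is moved along the scale or with the base by more than 12 mm (distance of any of red_mark_point, blue_mark_point from where it was at the start of the episode above 0.012 m).
It fails at once if the light base is shifted by more than 12 mm or lifted or tipped (distance of light_base from where it was at the start of the episode above 0.012 m or height (world z) of light_base above 0.006 m or angle between light_base's own z axis and vertical above 0.05 rad).
It fails at once if a lever or the base is pressed with more than 25 N (contact force between the fingers and light_base above 25 N).
It fails at once if the petri dish is shifted by more than 15 mm, lifted or taken off (distance of dish from where it was at the start of the episode above 0.015 m).
It fails at once if an object beside the base is shifted by more than 12 mm or lifted (distance of any of case, eyepiece, bench_timer, bulbs from where it was at the start of the episode above 0.015 m).
It also fails if it takes over 54 s, if anything falls off the work surface, if the arm or the gripper's body presses on something with over 40 N, if the wrist force passes 120 N, or if a joint passes its speed limit or range.

ROBOT

A 6-joint arm with a two-finger parallel gripper is mounted at the origin on a cart in front of the work surface, level with it; the furniture and walls round the work are solid. World frame = base frame: x ahead of the robot, y to its left, z up, the work surface at z = 0. Lengths are in m, angles in rad, forces in N, time in s.
With the tool pointing down it reaches from about 0.375 to 0.75 m from the base axis. Payload 9 kg.
Tool frame: the origin (TCP) lies midway between the tips of the shut fingers; the grasp point (between the pads) lies 19 mm behind it; z points along the fingers, y is the line along which they close (so a half turn about z gives the same grasp; the last joint's range is limited). The gripper opens to 85 mm and grips with 20 to 120 N. Pads are 22 mm wide; open, the fingers measure 114 mm over their backs; the gripper's body (76 mm by 85 mm) begins 54 mm behind the grasp point. The pads swing forward as they close: fully open they stand 13 mm farther back than shut.
Start: joints at [-1.469, 0.104, 0.097, 1.564, 0, 1.353], TCP at [0.189, -0.57, 0.231] pointing down, gripper open.
Joint ranges: [-2.99, 2.99], [-0.84, 1.86], [-1.1, 1.16], [-1.84, 2.11], [-1.51, 1.56], [-3.14, 3.14]. Speed limits (rad/s): [2.22, 2.22, 2.57, 3.14, 3.14, 3.14].

INTERFACE

Orientations are given as [roll, pitch, yaw] about the fixed x, y, z axes, in that order (R = Rz(yaw) Ry(pitch) Rx(roll)).
In Python, from bench import * gives the robot as it stands.
- The arm moves only by the shell command python3 -m creep 'ROWS'. ROWS is JSON, a list of rows, each a list of 5 numbers: the shift along the tool's x, y, z in cm, then the turn about the tool's z in degrees, then the gripper's target within -1 to 1 (fully open at 1, half-way at 0, shut at -1). In form: [[tx, ty, tz, turn, grip], ...]. A call has 1 to 12 rows; each row shifts and turns the commanded pose from where the row before left it, along the tool's axes as they then stand; what a row does not reach is not made up. A row lasts 1/8 s, in which the tool goes at most 62.5 mm and 10.7 degrees, less where a joint would pass 70% of its speed; a pose out of reach is approached as far as the arm can. A call is refused whole if a number of a shift passes 6.25 or a number of a turn 10.7, either way. A call with a gripper value outside its range is refused whole. The fingers move at their own pace and stop on an object; the grip force is fixed at half the most. Time passes only in rows, so rows that do not move let the fingers close. It gives the time, the measured TCP pose, the force, the opening and the grip force at its end, in the units of the state.
- get_state(): the state, without advancing time (a new reading comes with each control period).
- grab_frame(name): name is "scene" or "top"; returns the picture (480x640x3 uint8, red, green, blue); there is no depth.
- get_calibration(name): a dict with "mtx" (3x3 intrinsics, pixels), "position" and "attitude" of the camera in the world. Camera axes: x right, y up, looking along -z (the intrinsics and any distortion apply to the point x, -y, -z); pixel columns grow to the right and rows downward; lengths in m; the calibration is good to about 2 mm. A picture is of the moment at which its call begins. get_calibration takes no time and is no camera call.
- sign_off(): hands the job in; it is judged then, once.
Trained networks look in the newest picture that a camera, given by its name, has taken for a name from the list of things; names that differ only in an ending like _2 or _b are one class to them, and where a whole thing is asked for, a point or a joint stands for the part that bears it (a point fixed in the world has none). Each returns a list of dicts, best first, with "confidence" (0 to 1); they miss things now and then, are a little off and sometimes report something else, mostly with a low value. They report only what shows in the picture. A call takes as long as a camera call.
- regions_of(target, camera): "region" (480x640 bool, what is visible of it).
- spot_point(target, camera): "xyz" ([x, y, z] in m, in world coordinates, good to about 4 mm: a listed point, or the origin of a listed thing).
The state is a dict: "time_s": time; "joint_pos": joint angles; "qd": joint speeds; "joint_torque": joint torques, N m; "eef_pos": TCP position; "tool_rot": TCP orientation; "ft_force": force on the tool from outside, world axes, zero at the start; "torque": the same for the moment, N m; "grip_width": finger opening in m; "gripper_force": force on a finger pad.
Only numpy, scipy, OpenCV 4.12 (cv2) and the standard library are available. Lean on these libraries where they do the work, as an engineer would, in place of code of your own. Each camera call takes 0.05 s, during which the arm holds its last target. There are 200 camera calls.

## Working session

There is one attempt and no reset: what is moved stays moved. The work goes in short steps, Python scripts to look and compute and a shell command to move; the robot and the scene stay as the last step left them, time stands still between calls to the robot, and variables do not carry over. Pictures are saved under pics/ and viewed, at most 10 in all, crops included, and the job is handed in when it is done.

```bash
mkdir -p pics; python3 - <<'E'
from bench import *
import cv2,numpy as np
for n in("scene","top"):
    im=grab_frame(n); cv2.imwrite(f"pics/{n}0.png",im[:,:,::-1])
    for t in ["light_base","red_lever_post","red_lever_pointer","red_mark_point","blue_lever_post","blue_lever_pointer","blue_mark_point","dish","case","eyepiece","bench_timer","bulbs"]:
        r=spot_point(t,n); print(n,t,[(np.round(d["xyz"],4).tolist(),round(d["confidence"],2)) for d in r[:2]])
    c=get_calibration(n); print(c)
s=get_state(); print(s["time_s"],s["eef_pos"],s["tool_rot"],s["grip_width"])
E
```

```text
scene light_base [([0.5031, 0.103, 0.0023], 0.74), ([0.4314, 0.0497, 0.039], 0.57)]
scene red_lever_post [([0.4369, 0.138, 0.0651], 0.68), ([0.5003, 0.1065, 0.039], 0.54)]
scene red_lever_pointer [([0.4164, 0.1432, 0.0387], 0.85)]
scene red_mark_point [([0.45, 0.1838, 0.0397], 0.57)]
scene blue_lever_post [([0.4788, 0.0213, 0.0401], 0.29)]
scene blue_lever_pointer [([0.477, 0.0207, 0.037], 0.55)]
scene blue_mark_point [([0.4319, 0.048, 0.0386], 0.38), ([0.4781, 0.0205, 0.0382], 0.34)]
scene dish [([0.503, 0.1003, 0.0386], 0.82)]
scene case [([0.4526, 0.1837, 0.0421], 0.67)]
scene eyepiece [([0.4864, -0.2007, 0.0008], 0.83)]
scene bench_timer [([0.5374, -0.3148, -0.0013], 0.9), ([0.4536, 0.1858, 0.0418], 0.41)]
scene bulbs [([0.6575, 0.3171, 0.0039], 0.6)]
{'mtx': array([[606.96064304,   0.        , 316.79989194],
       [  0.        , 606.96064304, 233.98012768],
       [  0.        ,   0.        ,   1.        ]]), 'position': array([-0.45666027, -0.80797338,  0.68169977]), 'attitude': array([ 1.12611447,  0.0078715 , -0.91098513])}
top light_base [([0.501, 0.1049, -0.0002], 0.59)]
t
[... 307 characters left out ...]
, 0.87)]
top blue_mark_point []
top dish [([0.505, 0.1062, 0.001], 0.71)]
top case [([0.5904, -0.2266, 0.0008], 0.6)]
top eyepiece [([0.4927, -0.2003, 0.0015], 0.51)]
top bench_timer [([0.5897, -0.2265, -0.0003], 0.61), ([0.53, -0.3178, 0.0028], 0.6)]
top bulbs [([0.6593, 0.3218, -0.0011], 0.6)]
{'mtx': array([[590.06770416,   0.        , 316.79194306],
       [  0.        , 590.06770416, 229.37438882],
       [  0.        ,   0.        ,   1.        ]]), 'position': array([ 4.54530568e-01, -1.66391414e-04,  1.59034914e+00]), 'attitude': array([ 0.06673414,  0.01548533, -1.59930461])}
1.3 [ 0.18864159 -0.56962138  0.23134807] [3.14144412e+00 1.16779077e-05 3.19793619e-01] 0.08522726633514843
```

```bash
cat > h.py <<'E'
from bench import *
import cv2,numpy as np
from scipy.spatial.transform import Rotation as R
def proj(P,n):
    c=get_calibration(n); A=R.from_euler('xyz',c['attitude']).as_matrix()
    q=(np.atleast_2d(P)-c['position'])@A; q=q*[1,-1,-1]
    p=q@c['mtx'].T; return p[:,:2]/p[:,2:]
def unproj(uv,z,n):
    c=get_calibration(n); A=R.from_euler('xyz',c['attitude']).as_matrix()
    uv=np.atleast_2d(uv); d=np.c_[uv,np.ones(len(uv))]@np.linalg.inv(c['mtx']).T*[1,-1,-1]@A.T
    return c['position']+d*((z-c['position'][2])/d[:,2])[:,None]
E
python3 - <<'E'
from h import *
for n in("top","scene"):
    im=cv2.imread(f"pics/{n}0.png"); u,v=proj([.5,.104,.04],n)[0].astype(int); print(n,u,v)
    x,y=u-65,v-55; print(x,y)
    cv2.imwrite(f"pics/{n}0c.png",cv2.resize(im[y:y+110,x:x+130],None,fx=5,fy=5,interpolation=cv2.INTER_CUBIC))
E
```

```text
top 285 252
220 197
scene 263 240
198 185
```

View pics/top0c.png

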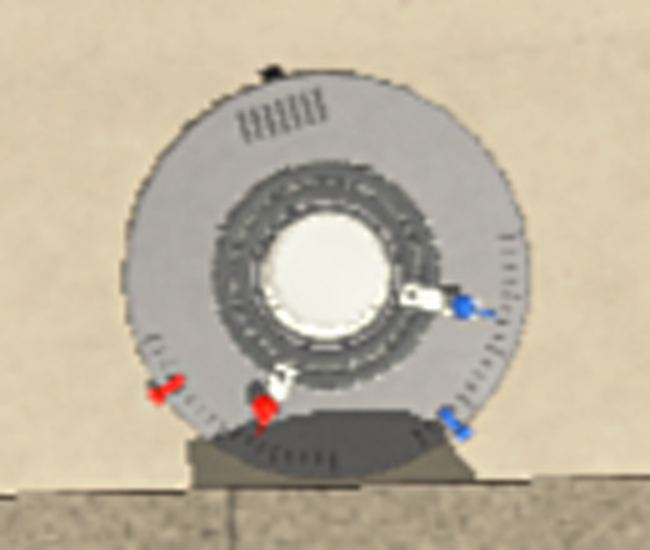

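View pics/scene0c.png

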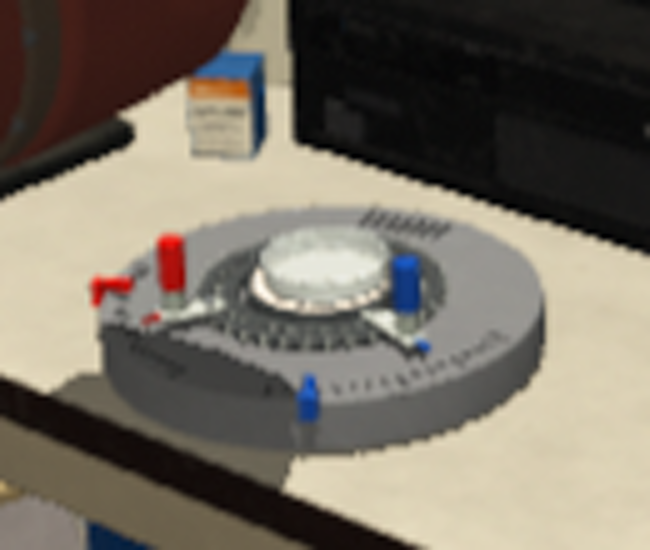

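View pics/scene0.png

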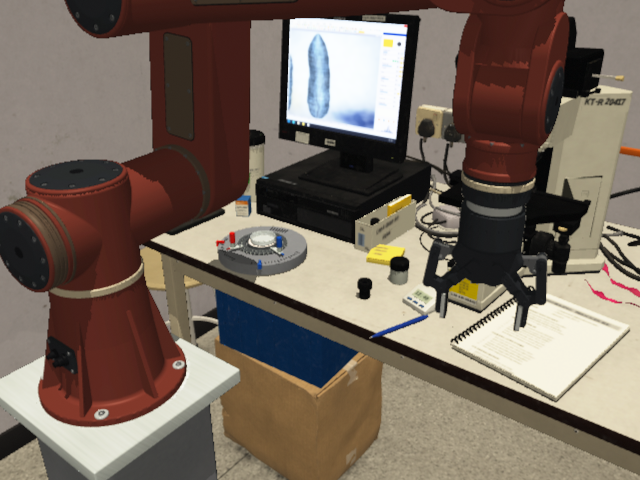

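The top crop shows the base centred near pixel (285,252). The red lever is at crop (265,408), with its mark to its left at (167,388). The blue lever is at (463,306), with its mark clockwise at (455,424). The bystanders are far away. Next I measure the angles from colour blobs.

```bash
cat >> h.py <<'E'
def blobs(im,n="top",C=np.array([.502,.104])):
    """im RGB; prints colour blobs near base"""
    h=cv2.cvtColor(np.ascontiguousarray(im),cv2.COLOR_RGB2HSV)
    sat=h[...,1]>130
    for name,m in (("red",sat&((h[...,0]<8)|(h[...,0]>172))&(h[...,2]>90)),("blue",sat&(abs(h[...,0].astype(int)-110)<14)&(h[...,2]>90))):
        k,l,st,ce=cv2.connectedComponentsWithStats(m.astype(np.uint8),connectivity=8)
        for i in range(1,k):
            p=unproj(ce[i],.0385,n)[0,:2]
            if np.linalg.norm(p-C)<.15 and st[i,4]>3:
                pts=np.argwhere(l==i)[:,::-1]; w=unproj(pts,.0365,n)[:,:2]; r=np.linalg.norm(w-C,axis=1)
                print(name,st[i,4],ce[i].round(1),"c@.0365",unproj(ce[i],.0365,n)[0,:2].round(4),"c@.078",unproj(ce[i],.078,n)[0,:2].round(4),"r",r.min().round(3),r.max().round(3),
                "ang",np.degrees(np.arctan2(*(unproj(ce[i],.0365,n)[0,:2]-C)[::-1])).round(1), "tip",w[r>r.max()-.003].mean(0).round(4))
E
python3 - <<'E'
from h import *
im=cv2.imread("pics/top0.png")[:,:,::-1]
g=cv2.GaussianBlur(cv2.cvtColor(np.ascontiguousarray(im),cv2.COLOR_RGB2GRAY),(3,3),0)
# base circle: grey (low sat) vs beige
hsv=cv2.cvtColor(np.ascontiguousarray(im),cv2.COLOR_RGB2HSV)
c0=proj([.502,.104,.03],"top")[0]
pts=[]
for a in np.radians(np.arange(0,360,3)):
    P=np.array([[.502+r*np.cos(a),.104+r*np.sin(a),.03] for r in np.arange(.095,.122,.0005)])
    uv=proj(P,"top").astype(np.float32)
    s=cv2.remap(hsv[...,1].astype(np.float32),uv[:,0].reshape(1,-1),uv[:,1].reshape(1,-1),cv2.INTER_LINEAR)[0]
    d=np.convolve(s,np.r_[np.ones(6),-np.ones(6)],'valid'); i=d.argmax()
    if d[i]>100: pts.append(P[i+6,:2])
pts=np.array(pts)
for _ in range(4):
    A=np.c_[2*pts,np.ones(len(pts))]; x=np.linalg.lstsq(A,(pts**2).sum(1),rcond=None)[0]; r=np.sqrt(x[2]+x[0]**2+x[1]**2)
    e=abs(np.linalg.norm(pts-x[:2],axis=1)-r); pts=pts[e<max(2*np.median(e),.001)]
print("centre",x[:2],r,len(pts))
blobs(im,C=x[:2])
E
```

```text
centre [0.5035161  0.10696151] 0.10731421218592438 114
red 21 [252.7 274.3] c@.0365 [0.4455 0.1928] c@.078 [0.4458 0.1877] r 0.093 0.112 ang 124.0 tip [0.4418 0.1983]
red 26 [272.2 278.7] c@.0365 [0.4327 0.1419] c@.078 [0.4332 0.1381] r 0.072 0.091 ang 153.8 tip [0.4228 0.1452]
blue 13 [312.2 257.5] c@.0365 [0.4851 0.0352] c@.078 [0.4843 0.0343] r 0.07 0.079 ang -104.4 tip [0.483  0.0322]
blue 13 [310.5 281.3] c@.0365 [0.423  0.0414] c@.078 [0.4238 0.0403] r 0.095 0.112 ang -140.9 tip [0.4175 0.0367]
```

```bash
python3 -m creep '[[0,0,0,-10.7,-1],[0,0,0,-10.7,-1],[0,0,0,-10.7,-1],[0,0,0,-10.7,-1],[0,0,0,-10.7,-1],[0,0,0,-10.7,-1],[0,0,0,-10.7,-1],[0,0,0,-10.7,-1],[0,0,0,-10.7,-1],[0,0,0,-10.7,-1],[0,0,0,-10.7,-1],[0,0,0,-10.7,-1]]'
python3 -m creep '[[0.4,5.55,0,0,-1],[0.4,5.55,0,0,-1],[0.4,5.55,0,0,-1],[0.4,5.55,0,0,-1],[0.4,5.55,0,0,-1],[0.4,5.55,0,0,-1],[0.4,5.55,0,0,-1],[0.4,5.55,0,0,-1],[0.4,5.55,0,0,-1],[0.4,5.55,0,0,-1],[0.4,5.55,0,0,-1],[0,0,0,0,-1]]'
python3 -c "
from bench import *
s=get_state();print(s['eef_pos'],s['tool_rot'],s['joint_pos'],s['ft_force'])"
```

```text
time_s: 2.8
eef_pos: [0.1886, -0.5696, 0.2313]
tool_rot: [-3.142, 0.0, 2.567]
ft_force: [-0.1, -0.3, 0.3]
grip_width: 0.0002
gripper_force: 0.0
time_s: 4.3
eef_pos: [0.4877, -0.0319, 0.2312]
tool_rot: [3.141, -0.0, 2.566]
ft_force: [0.3, -0.3, -0.2]
grip_width: -0.0001
gripper_force: 0.0
[ 0.48765776 -0.03189121  0.23121492] [ 3.14116168e+00 -2.36359322e-04  2.56603694e+00] [-3.34014260e-01 -2.36445033e-01 -2.29732741e-01  1.57763503e+00
  4.75000341e-04  2.41541475e-01] [ 0.29334363 -0.30830268 -0.17921107]
```

```bash
cat >> h.py <<'E'
def go(cur,yaw,tgt):
    d=np.array(tgt)-np.array(cur); c,s=np.cos(yaw),np.sin(yaw)
    return (np.array([d[0]*c+d[1]*s,d[0]*s-d[1]*c,-d[2]])*100).round(2)
C0=np.array([.5035,.107])
def arc(yaw,t0,t1,n,gap0=.02,off=.0175):
    """TCP targets: behind post at t0 with gap, then along arc to t1"""
    nn=np.array([np.cos(yaw),np.sin(yaw)]); f=lambda t:C0+.075*np.array([np.cos(np.radians(t)),np.sin(np.radians(t))])-off*nn
    return [f(t0)-gap0*nn]+[f(t) for t in np.linspace(t0,t1,n+1)]
E
python3 - <<'E'
from h import *
s=get_state(); p=s['eef_pos'];y=s['tool_rot'][2]
T=arc(y,-104.8,-140.9,10); cur=p
for t in T:
    tt=np.r_[t,.058]; print(tt.round(4),go(cur,y,tt)); cur=tt
E
```

```text
[0.5158 0.0141 0.058 ] [ 0.14  5.39 17.32]
[0.499 0.025 0.058] [ 2. -0. -0.]
[0.4945 0.0263 0.058 ] [ 0.45 -0.13 -0.  ]
[0.4901 0.0279 0.058 ] [ 0.46 -0.1  -0.  ]
[0.4857 0.0299 0.058 ] [ 0.47 -0.08 -0.  ]
[0.4815 0.032  0.058 ] [ 0.47 -0.05 -0.  ]
[0.4775 0.0345 0.058 ] [ 0.47 -0.02 -0.  ]
[0.4736 0.0372 0.058 ] [ 0.47  0.01 -0.  ]
[0.4699 0.0401 0.058 ] [ 0.47  0.04 -0.  ]
[0.4664 0.0432 0.058 ] [ 0.47  0.07 -0.  ]
[0.4631 0.0466 0.058 ] [ 0.46  0.1  -0.  ]
[0.46   0.0502 0.058 ] [ 0.45  0.13 -0.  ]
```

```bash
python3 -m creep '[[0,5.4,0,0,-1],[0.15,0,3,0,-1],[0,0,4,0,-1],[0,0,4,0,-1],[0,0,3.5,0,-1],[0,0,1.8,0,-1],[0,0,1,0,-1],[0,0,0,0,-1],[0,0,0,0,-1]]'
python3 -m creep '[[0.5,0,0,0,-1],[0.5,0,0,0,-1],[0.5,0,0,0,-1],[0.5,0,0,0,-1],[0.45,-0.13,0,0,-1],[0.45,-0.1,0,0,-1],[0.45,-0.08,0,0,-1],[0.45,-0.05,0,0,-1],[0.45,-0.02,0,0,-1],[0.45,0.01,0,0,-1],[0.45,0.04,0,0,-1],[0,0,0,0,-1]]'
python3 - <<'E'
from h import *
im=grab_frame("top"); cv2.imwrite("pics/t1.png",im[:,:,::-1]); blobs(im,C=C0)
im=grab_frame("scene"); cv2.imwrite("pics/s1.png",im[:,:,::-1]); cv2.imwrite("pics/s1c.png",cv2.resize(im[160:300,190:340,::-1],None,fx=4,fy=4,interpolation=cv2.INTER_CUBIC))
for t in("blue_lever_pointer","blue_lever_post"):
  for n in("top","scene"): print(t,n,[(d["xyz"],d["confidence"]) for d in spot_point(t,n)[:2]])
E
```

```text
time_s: 5.42
eef_pos: [0.5161, 0.0106, 0.0596]
tool_rot: [3.141, 0.002, 2.561]
ft_force: [-0.5, 0.0, -0.2]
grip_width: -0.0003
gripper_force: 0.0
time_s: 6.92
eef_pos: [0.47, 0.0369, 0.0582]
tool_rot: [3.141, -0.001, 2.561]
ft_force: [-0.1, 0.7, -0.3]
grip_width: 0.0001
gripper_force: 0.0
red 19 [252.9 274.4] c@.0365 [0.4454 0.1922] c@.078 [0.4457 0.1871] r 0.093 0.112 ang 124.3 tip [0.4408 0.198 ]
blue_lever_pointer top []
blue_lever_pointer scene [([0.4462, 0.0372, 0.037], 0.79)]
blue_lever_post top []
blue_lever_post scene [([0.4556, 0.0479, 0.0639], 0.72)]
```

View pics/s1c.png

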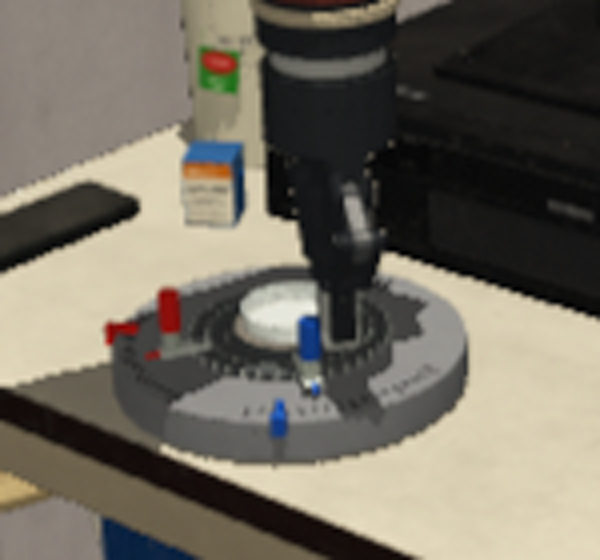

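The blue lever has moved to about -129° and the base is undisturbed. I push on to about -140°, then back off and rise.

```bash
python3 -m creep '[[0.4,0.1,0,0,-1],[0.4,0.12,0,0,-1],[0.35,0.15,0,0,-1],[0.3,0.15,0,0,-1],[0,0,0,0,-1],[0,0,0,0,-1],[-1,0,0,0,-1],[-1.5,0,0,0,-1],[0,0,-4,0,-1],[0,0,-5,0,-1],[0,0,-5,0,-1]]'
python3 -m creep '[[0,-6,0,10.7,-1],[0,-6,0,10.7,-1],[0,-6,0,10.7,-1],[0,0,0,10.7,-1],[0,0,0,10.7,-1],[0,0,0,10.7,-1],[0,0,0,10.7,-1],[0,0,0,10.7,-1],[0,0,0,10.7,-1],[0,0,0,0,-1]]'
python3 - <<'E'
from h import *
im=grab_frame("top"); cv2.imwrite("pics/t2.png",im[:,:,::-1]); blobs(im,C=C0)
cv2.imwrite("pics/t2c.png",cv2.resize(im[197:307,220:350,::-1],None,fx=5,fy=5,interpolation=cv2.INTER_CUBIC))
im=grab_frame("scene"); 
for t in("blue_lever_pointer","blue_lever_post"):
  for n in("top","scene"): print(t,n,[(d["xyz"],d["confidence"]) for d in spot_point(t,n)[:2]])
E
```

```text
time_s: 8.6
eef_pos: [0.4821, 0.0347, 0.1995]
tool_rot: [-3.141, -0.001, 2.56]
ft_force: [1.4, -0.3, 1.1]
grip_width: -0.0001
gripper_force: 0.0
time_s: 9.85
eef_pos: [0.3586, -0.0933, 0.1983]
tool_rot: [-3.141, -0.0, 0.881]
ft_force: [0.7, -0.4, 0.2]
grip_width: -0.0
gripper_force: 0.0
red 21 [252.7 274.3] c@.0365 [0.4455 0.1928] c@.078 [0.4458 0.1877] r 0.093 0.112 ang 124.0 tip [0.4418 0.1983]
red 25 [272.1 278.6] c@.0365 [0.4329 0.142 ] c@.078 [0.4335 0.1382] r 0.072 0.09 ang 153.6 tip [0.4228 0.1452]
blue 14 [303.5 272.5] c@.0365 [0.4465 0.0591] c@.078 [0.4468 0.0575] r 0.071 0.078 ang -139.9 tip [0.4447 0.0573]
blue 13 [310.5 281.3] c@.0365 [0.423  0.0414] c@.078 [0.4238 0.0403] r 0.095 0.112 ang -140.8 tip [0.4175 0.0367]
blue_lever_pointer top [([0.4319, 0.0433, 0.0432], 0.81)]
blue_lever_pointer scene [([0.4336, 0.0466, 0.0405], 0.62)]
blue_lever_post top [([0.4447, 0.0576, 0.0664], 0.96)]
blue_lever_post scene [([0.4444, 0.0584, 0.0671], 0.57)]
```

View pics/t2c.png

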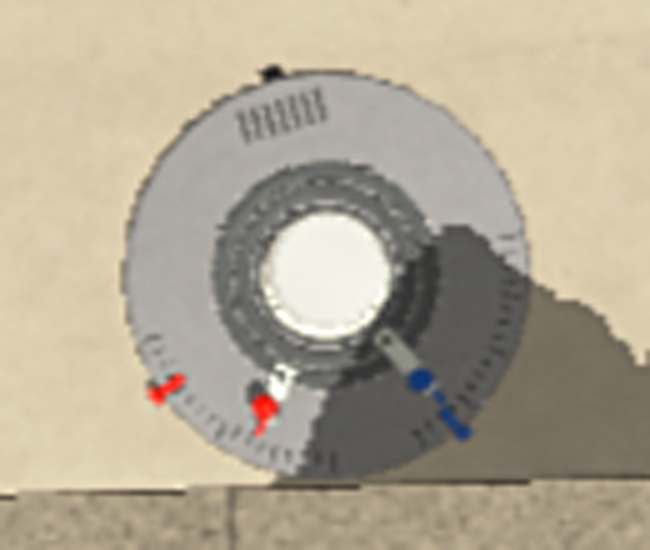

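The blue pointer runs straight into its mark: post at crop (421,380), mark at (455,424). The base has not moved. Now red.

```bash
python3 - <<'E'
from h import *
s=get_state(); p=s['eef_pos'];y=s['tool_rot'][2]
T=arc(y,154.3,124.9,10); cur=p
for t in T:
    tt=np.r_[t,.058]; print(tt.round(4),go(cur,y,tt)); cur=tt
E
```

```text
[0.4121 0.1106 0.058 ] [19.13 -8.81 14.03]
[0.4248 0.126  0.058 ] [ 2. -0. -0.]
[0.4266 0.1294 0.058 ] [ 0.38 -0.08 -0.  ]
[0.4285 0.1328 0.058 ] [ 0.38 -0.06 -0.  ]
[0.4306 0.136  0.058 ] [ 0.38 -0.04 -0.  ]
[0.4328 0.1391 0.058 ] [ 0.38 -0.02 -0.  ]
[0.4353 0.1421 0.058 ] [ 0.38 -0.   -0.  ]
[0.4378 0.145  0.058 ] [ 0.38  0.02 -0.  ]
[0.4405 0.1477 0.058 ] [ 0.38  0.04 -0.  ]
[0.4434 0.1503 0.058 ] [ 0.38  0.06 -0.  ]
[0.4464 0.1527 0.058 ] [ 0.38  0.07 -0.  ]
[0.4495 0.155  0.058 ] [ 0.37  0.09 -0.  ]
```

```bash
python3 -m creep '[[4.8,-2.2,0,0,-1],[4.8,-2.2,0,0,-1],[4.8,-2.2,0,0,-1],[4.7,-2.2,0,0,-1],[0,0,4,0,-1],[0,0,4,0,-1],[0,0,3.5,0,-1],[0,0,1.5,0,-1],[0,0,1,0,-1],[0,0,0,0,-1],[0,0,0,0,-1]]'
```

```text
time_s: 11.52
eef_pos: [0.4131, 0.1101, 0.0594]
tool_rot: [3.14, -0.001, 0.88]
ft_force: [0.0, 1.0, -0.2]
grip_width: 0.0
gripper_force: 0.0
```

```bash
python3 -m creep '[[0.5,0,0,0,-1],[0.5,0,0,0,-1],[0.5,0,0,0,-1],[0.45,-0.05,0,0,-1],[0.4,-0.08,0,0,-1],[0.4,-0.06,0,0,-1],[0.4,-0.04,0,0,-1],[0.4,-0.02,0,0,-1],[0.4,0,0,0,-1],[0.4,0.02,0,0,-1],[0,0,0,0,-1],[0,0,0,0,-1]]'
python3 - <<'E'
from h import *
s=get_state(); p=s['eef_pos'];y=s['tool_rot'][2]; print(p,y,s['ft_force'])
q=p[:2]+.0175*np.array([np.cos(y),np.sin(y)])-C0; print(np.degrees(np.arctan2(q[1],q[0])),np.linalg.norm(q))
print(go(p,y,np.r_[arc(y,154,124.6,1)[-1],.058]))
im=grab_frame("scene")
for t in("red_lever_pointer","red_lever_post"): print([(d["xyz"],d["confidence"]) for d in spot_point(t,"scene")[:2]])
E
```

```text
time_s: 13.02
eef_pos: [0.4385, 0.1452, 0.0583]
tool_rot: [3.141, -0.0, 0.88]
ft_force: [-1.6, -0.7, -1.0]
grip_width: 0.0001
gripper_force: 0.6
[0.43853429 0.14524429 0.05830747] 0.8800384141455055 [-1.58948071 -0.67084254 -1.04573324]
136.13081984709692 0.07464875937111898
[1.49 0.23 0.03]
[([0.4354, 0.1713, 0.0403], 0.55)]
[([0.4527, 0.1581, 0.0654], 0.79), ([0.4326, 0.0533, 0.0415], 0.55)]
```

```bash
python3 -m creep '[[0.4,0.03,0,0,-1],[0.4,0.05,0,0,-1],[0.35,0.07,0,0,-1],[0.3,0.07,0,0,-1],[0,0,0,0,-1],[0,0,0,0,-1],[-1,0,0,0,-1],[-1.5,0,0,0,-1],[0,0,-4,0,-1],[0,0,-5,0,-1],[0,0,-5,0,-1]]'
python3 -m creep '[[-4.8,2.2,0,0,-1],[-4.8,2.2,0,0,-1],[-4.8,2.2,0,0,-1],[-4.7,2.2,0,0,-1],[0,0,0,0,-1],[0,0,0,0,-1]]'
python3 - <<'E'
from h import *
im=grab_frame("top"); blobs(im,C=C0)
cv2.imwrite("pics/t3c.png",cv2.resize(im[197:307,220:350,::-1],None,fx=5,fy=5,interpolation=cv2.INTER_CUBIC))
for t in("blue_lever_pointer","blue_lever_post","red_lever_pointer","red_lever_post"):
  print(t,[(d["xyz"],d["confidence"]) for d in spot_point(t,"top")[:2]])
E
```

```text
time_s: 14.55
eef_pos: [0.4327, 0.1353, 0.1998]
tool_rot: [3.141, -0.0, 0.88]
ft_force: [1.2, -0.1, -0.3]
grip_width: -0.0
gripper_force: 0.0
time_s: 15.3
eef_pos: [0.3792, -0.0676, 0.1983]
tool_rot: [3.141, -0.0, 0.879]
ft_force: [0.2, -1.0, -0.5]
grip_width: 0.0003
gripper_force: 0.0
red 47 [256.4 270.9] c@.0365 [0.4543 0.1828] c@.078 [0.4543 0.178 ] r 0.073 0.112 ang 123.0 tip [0.4418 0.1983]
blue 14 [303.5 272.5] c@.0365 [0.4465 0.0591] c@.078 [0.4468 0.0575] r 0.071 0.078 ang -139.9 tip [0.4447 0.0573]
blue 13 [310.5 281.3] c@.0365 [0.423  0.0414] c@.078 [0.4238 0.0403] r 0.095 0.112 ang -140.8 tip [0.4175 0.0367]
blue_lever_pointer [([0.4339, 0.0444, 0.0395], 0.81)]
blue_lever_post [([0.4471, 0.0579, 0.067], 0.66)]
red_lever_pointer [([0.4528, 0.1834, 0.0429], 0.88)]
red_lever_post [([0.4599, 0.1678, 0.0621], 0.96)]
```

View pics/t3c.png

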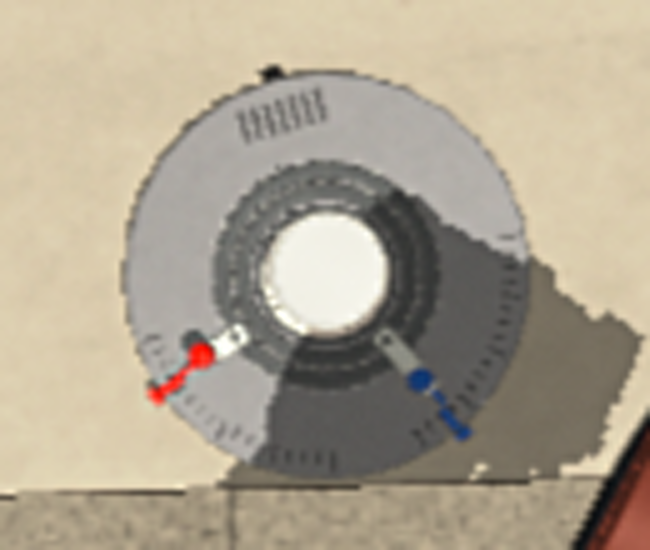

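The red pointer, from its post at (202,355), runs straight into its mark at (165,388). Blue is still lined up and the hand is well clear.

```bash
python3 -c "
from bench import *
print(sign_off())"
```

```text
the job is handed in; nothing more can be done
None
```

Job handed in: in the last top picture both pointers were within about 2° of their marks, the base showed no movement and the hand was clear; the sign-off returned no verdict.

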